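Press the popped-up channel covers home with one stroke of the fingertip

TASK

The five covers in the metal channel on the cabinet shelf have popped up. Starting at the cover beside the round end plate, run a fingertip lightly along the row to the square end plate in one stroke, without lifting it off on the way, so that the covers go down one after another until all are flush with the rails; then take the hand away. Do not press hard, and leave the things standing around the channel where they are.

Things in the scene. Friction and masses are not known exactly. Their poses are not given: they have to be found in the camera images.
- channel: Aluminium screw channel fixed on the shelf: base 54 mm wide, 304 mm long, 5 mm thick, with two 14 mm wide rails along it, 15 mm apart, tops 14 mm above the shelf. Origin: centre of its underside. y runs along it, x across, z up. Five grey covers sit in a row between the rails, pitch 41 mm, the middle one at the origin; popped up they stand up to 5 mm above the rails.
- round_end: Round (46 mm diameter) black end plate, fixed at one end of the channel, 127 mm from its middle; top 14 mm above the shelf, level with the rails. Origin: centre of its underside. It may be at either end of the channel: the work starts at the cover next to it.
- square_end: Square (46 x 46 mm) black end plate, fixed at the other end of the channel, 127 mm from its middle; top 14 mm above the shelf. Origin: centre of its underside.
- funnel: Green funnel, loose, standing mouth down: 84 mm diameter, 66 mm high. Origin: centre of its underside. Leave alone.
- coasters: Stack of bamboo coasters, loose, 88 x 88 x 35 mm. Origin: centre of its underside. Leave alone.
- matches: Flat metal matches tin, loose, 47 x 77 x 22 mm. Origin: centre of its underside. Leave alone.
- timer: Round plastic kitchen timer, loose, 72 mm diameter, 42 mm high, with a bar grip on top. Origin: centre of its underside. Leave alone.
- cover0 (a joint): How far cover 0 is pressed down, m: 0 popped up (flat top 19 mm above the shelf), 0.005 fully home (flat top flush with the rails, 14 mm above the shelf, on a stop). Its middle is at y = -82 mm in the channel's frame. It moves down against about 3 N of friction and stays where left. 14 x 40 mm; flat top 14 mm long, sloping down 5 mm over 13 mm to each end, so a finger sliding along rides onto it.
- cover1 (a joint): How far cover 1 is pressed down, m: 0 popped up (flat top 19 mm above the shelf), 0.005 fully home (flat top flush with the rails, 14 mm above the shelf, on a stop). Its middle is at y = -41 mm in the channel's frame. It moves down against about 3 N of friction and stays where left. 14 x 40 mm; flat top 14 mm long, sloping down 5 mm over 13 mm to each end, so a finger sliding along rides onto it.
- cover2 (a joint): How far cover 2 is pressed down, m: 0 popped up (flat top 19 mm above the shelf), 0.005 fully home (flat top flush with the rails, 14 mm above the shelf, on a stop). Its middle is at y = +0 mm in the channel's frame. It moves down against about 3 N of friction and stays where left. 14 x 40 mm; flat top 14 mm long, sloping down 5 mm over 13 mm to each end, so a finger sliding along rides onto it.
- cover3 (a joint): How far cover 3 is pressed down, m: 0 popped up (flat top 19 mm above the shelf), 0.005 fully home (flat top flush with the rails, 14 mm above the shelf, on a stop). Its middle is at y = +41 mm in the channel's frame. It moves down against about 3 N of friction and stays where left. 14 x 40 mm; flat top 14 mm long, sloping down 5 mm over 13 mm to each end, so a finger sliding along rides onto it.
- cover4 (a joint): How far cover 4 is pressed down, m: 0 popped up (flat top 19 mm above the shelf), 0.005 fully home (flat top flush with the rails, 14 mm above the shelf, on a stop). Its middle is at y = +82 mm in the channel's frame. It moves down against about 3 N of friction and stays where left. 14 x 40 mm; flat top 14 mm long, sloping down 5 mm over 13 mm to each end, so a finger sliding along rides onto it.
There are look-alikes about, which are no part of the job. Leave any blue, pink or white look-alike of the round_end alone.

How it is judged:
On the way, in this order (a step that is already met when the one before it is completed fails the run):
1. the cover beside the round end plate is pressed home while the one at the square end is still up (((y of round_end in the frame of channel above 0 m and value of joint cover4 above 0.0035 m and value of joint cover0 below 0.0025 m) or (y of round_end in the frame of channel below 0 m and value of joint cover0 above 0.0035 m and value of joint cover4 below 0.0025 m))), for 0.05 s.
2. the cover beside the square end plate is pressed home (((y of round_end in the frame of channel above 0 m and value of joint cover0 above 0.0035 m) or (y of round_end in the frame of channel below 0 m and value of joint cover4 above 0.0035 m))), for 0.05 s.
At the end, for the whole second after the job is handed in: All five covers are pressed down by more than 3.5 mm of their 5 mm travel (flush with the rails within 1.5 mm), and funnel, coasters, matches tin and timer are within 15 mm of where they stood (value of joint each of cover0, cover1, cover2, cover3, cover4 above 0.0035 m and distance of each of funnel, coasters, matches, timer from where it was at the start of the episode below 0.015 m); the robot touches nothing.
It fails at once if a cover is pressed home (over 3.8 mm) while its neighbour on the round plate's side is still up (under 2 mm) ((y of round_end in the frame of channel above 0 m and ((value of joint cover3 above 0.0038 m and value of joint cover4 below 0.002 m) or (value of joint cover2 above 0.0038 m and value of joint cover3 below 0.002 m) or (value of joint cover1 above 0.0038 m and value of joint cover2 below 0.002 m) or (value of joint cover0 above 0.0038 m and value of joint cover1 below 0.002 m))) or (y of round_end in the frame of channel below 0 m and ((value of joint cover1 above 0.0038 m and value of joint cover0 below 0.002 m) or (value of joint cover2 above 0.0038 m and value of joint cover1 below 0.002 m) or (value of joint cover3 above 0.0038 m and value of joint cover2 below 0.002 m) or (value of joint cover4 above 0.0038 m and value of joint cover3 below 0.002 m)))).
It fails at once if the fingers are lifted off the row on the way (grasp point more than 55 mm above the shelf after the first cover is home and before the last one is) (((y of round_end in the frame of channel above 0 m and value of joint cover4 above 0.0035 m and value of joint cover0 below 0.0035 m) or (y of round_end in the frame of channel below 0 m and value of joint cover0 above 0.0035 m and value of joint cover4 below 0.0035 m)) and z of the grasp point in the frame of channel above 0.055 m).
It fails at once if the fingers press on the channel, its covers or an end plate with more than 30 N (contact force between the fingers and channel above 30 N or contact force between the fingers and round_end above 30 N or contact force between the fingers and square_end above 30 N).
It fails at once if a bystander is shoved, tipped, lifted or carried (moved more than 15 mm or tilted more than 0.3 rad) (distance of any of funnel, coasters, matches, timer from where it was at the start of the episode above 0.015 m or angle between any of funnel, coasters, matches, timer's own z axis and vertical above 0.3 rad).
It also fails if it takes over 42 s, if anything falls off the work surface, if the arm or the gripper's body presses on something with over 40 N, if the wrist force passes 120 N, or if a joint passes its speed limit or range.

ROBOT

A 6-joint arm with a two-finger parallel gripper is mounted at the origin on the work surface. World frame = base frame: x ahead of the robot, y to its left, z up, the work surface at z = 0. Lengths are in m, angles in rad, forces in N, time in s.
With the tool pointing down it reaches from about 0.375 to 0.9 m from the base axis. Payload 3.1 kg.
Tool frame: the origin (TCP) lies midway between the tips of the shut fingers; the grasp point (between the pads) lies 19 mm behind it; z points along the fingers, y is the direction in which the jaws open and shut (so a half turn about z gives the same grasp; the last joint's range is limited). The gripper opens to 85 mm and grips with 20 to 120 N. Pads are 22 mm wide; open, the fingers measure 114 mm over their backs; the gripper's body (76 mm by 85 mm) begins 54 mm behind the grasp point. The pads swing forward as they close: fully open they stand 13 mm farther back than shut.
Start: joints at [-0.178, 0.527, 1.433, -0, 1.181, -0.178], TCP at [0.625, 0, 0.231] pointing down, gripper open.
Joint ranges: [-3.08, 3.08], [-0.75, 2.2], [0.22, 2.44], [-1.43, 4.57], [0, 2.65], [-2.85, 2.85]. Speed limits (rad/s): [2.79, 2.79, 3.14, 3.14, 3.14, 3.14].

INTERFACE

Orientations are given as a unit quaternion [x, y, z, w].
In Python, from station import manip gives the robot as it stands.
- The arm moves only by the tool servo_tool, never from a script. Its argument "increments" is a list of rows, each an object with "hand": the closure, from 0 (fully open) to 1 (shut); "travel": the shift along the tool's x, y, z in mm, a list of three; "yaw": the turn about the tool's z in degrees. A call has 1 to 20 rows; each row shifts and turns the commanded pose from where the row before left it, along the tool's axes as they then stand; what a row does not reach is not made up. A row lasts 1/10 s, in which the tool goes at most 50 mm and 8.59 degrees, less where a joint would pass 70% of its speed; a pose out of reach is approached as far as the arm can. A call with a gripper value outside its range is refused whole. The fingers move at their own pace and stop on an object; "newtons" is the grip in N (left out, the last holds). Time passes only in rows, so rows that do not move let the fingers close. It gives the time, the measured TCP pose, the force and the opening at its end, in the units of the state.
- manip.sense(): the state, without advancing time (a new reading comes with each control period).
- manip.snapshot(name): name is "scene" or "side" or "wrist"; returns a dict with "pixels" (400x640x3 uint8, blue, green, red), "fx", "fy", "cx", "cy" (pixels), "R" (3x3) and "t" (3): a world point X has camera coordinates R X + t. Camera axes: x right, y down, z forward; pixel columns grow to the right and rows downward; lengths in m; the calibration is good to about 2 mm. The wrist camera is an equidistant fisheye: a pixel r from the principal point sees the ray r / f radians off the axis. A picture is of the moment at which its call begins. There is no depth.
- manip.sign_off(): hands the job in, once; it reports no verdict.
The state is a dict: "t": time; "q": joint angles; "qd": joint speeds; "tau": joint torques, N m; "tcp_pos": TCP position; "tool_rot": TCP orientation; "force": force on the tool from outside, world axes, zero at the start; "ft_torque": the same for the moment, N m; "finger_gap": opening from 0.0 (shut) to 1.0 (fully open).
Only numpy, scipy, OpenCV 4.12 (cv2) and the standard library are available. Lean on these libraries where they do the work, as an engineer would, in place of code of your own. Each camera call takes 0.05 s, during which the arm holds its last target.

## Working session

There is one attempt and no reset: what is moved stays moved. The work goes in short steps, Python scripts to look and compute and a tool call to move; the robot and the scene stay as the last step left them, time stands still between calls to the robot, and variables do not carry over. Pictures are saved under pics/ and viewed, and the job is handed in when it is done.

Besides the shell and the picture viewer there is one more tool, called after ">>>" as name(argument=value, ...), one argument or row to a line, values as JSON. servo_tool: Moves the arm, as the interface text tells. Its arguments: {"type":"object","properties":{"increments":{"type":"array","items":{"type":"object","properties":{"hand":{"type":"number"},"travel":{"type":"array","items":{"type":"number"}},"yaw":{"type":"number"}}}},"newtons":{"type":"number"}},"required":["increments"]}

```bash
ls; mkdir -p pics; cat > h.py <<'E'
import numpy as np,cv2,pickle
from station import manip
def snap(n,f):
    s=manip.snapshot(n); cv2.imwrite(f'pics/{f}.png',s['pixels']); pickle.dump(s,open(f'pics/{f}.pkl','wb')); return s
def load(f): return pickle.load(open(f'pics/{f}.pkl','rb'))
def ray(s,u,v,fish=False):
    x=(u-s['cx'])/s['fx'];y=(v-s['cy'])/s['fy']
    if fish:
        r=np.hypot(x,y); d=np.array([np.sin(r)*x/r,np.sin(r)*y/r,np.cos(r)]) if r>0 else np.array([0,0,1.])
    else: d=np.array([x,y,1.])
    R=np.array(s['R']);t=np.array(s['t']); return -R.T@t, R.T@d
def onz(s,u,v,z,fish=False):
    c,d=ray(s,u,v,fish); return c+d*(z-c[2])/d[2]
E
python3 - <<'E'
from h import *
for n in ['scene','side','wrist']:
    s=snap(n,n+'0'); print(n,-np.array(s['R']).T@np.array(s['t']))
print(manip.sense())
E
```

```text
pics
scene [1.00177809 0.25671333 0.78782086]
side [ 0.49678654 -0.49499036  0.63904692]
wrist [0.62569773 0.08404036 0.37349356]
{'t': 0.15, 'q': array([-1.78533453e-01,  5.28295591e-01,  1.43358868e+00, -1.78437851e-06,
        1.18137229e+00, -1.78498178e-01]), 'qd': array([ 0.00171683, -0.00309296, -0.00309086, -0.00074484, -0.00063649,
        0.00019236]), 'tau': array([ 1.17890530e-03, -4.42742836e+01, -1.78276026e+01, -2.15643640e-04,
        5.61750654e-03, -9.84718270e-06]), 'tcp_pos': array([6.24469413e-01, 1.03804934e-04, 2.30538144e-01]), 'tool_rot': array([ 7.07118768e-01,  7.07094305e-01, -4.75149618e-04, -6.82922508e-04]), 'force': array([-0.00722613, -0.39009796, -0.19814231]), 'ft_torque': array([-0.03471464, -0.00831615, -0.04275041]), 'finger_gap': 1.0004584922785387}
```

View pics/scene0.png

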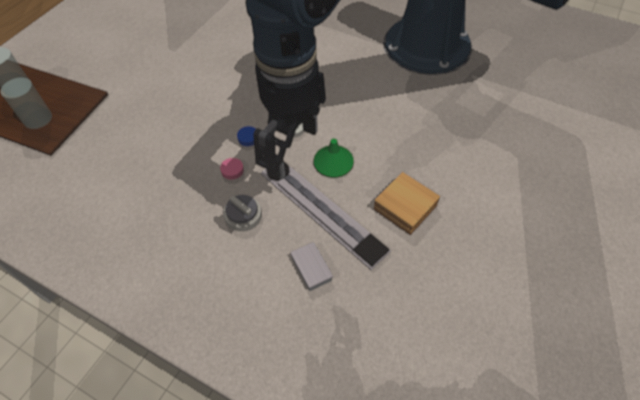

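View pics/side0.png

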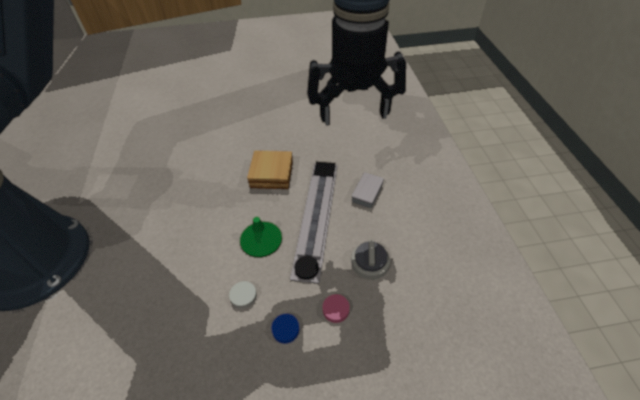

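View pics/wrist0.png

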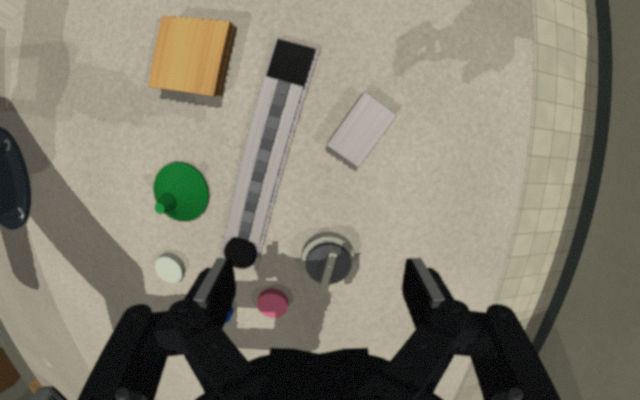

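Wrist view: the round plate is at about (240,252) and the square plate at about (291,62). The side view has them at (307,267) and (325,169). I'll enlarge these to get closer readings.

```bash
python3 - <<'E'
from h import *
w=load('wrist0');s=load('side0')
a=cv2.resize(w['pixels'][30:280,200:340],None,fx=2.4,fy=2.4,interpolation=cv2.INTER_CUBIC)
b=cv2.resize(s['pixels'][150:290,270:350],None,fx=4.28,fy=4.28,interpolation=cv2.INTER_CUBIC)
h=max(a.shape[0],b.shape[0])
p=lambda i:cv2.copyMakeBorder(i,0,h-i.shape[0],0,5,0)
cv2.imwrite('pics/crop0.png',np.hstack([p(a),p(b)])); print(a.shape,b.shape)
for n,q,f in((w,[(240,252),(291,62)],True),(s,[(307,267),(325,169)],False)):
    for u,v in q: print(onz(n,u,v,.014,f))
E
```

```text
(600, 336, 3) (599, 342, 3)
[ 0.51917909 -0.11351592  0.014     ]
[0.59387826 0.12592678 0.014     ]
[ 0.51920456 -0.12078257  0.014     ]
[0.5946633  0.12216824 0.014     ]
```

View pics/crop0.png

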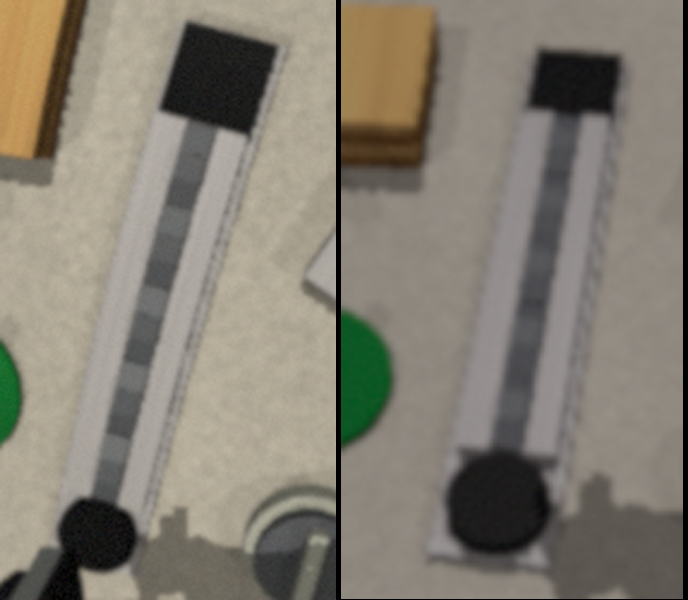

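>>> servo_tool(
  increments=[
    {"hand": 1,"yaw": -8.1,"travel": [0,0,0]},
    {"hand": 1,"yaw": -8.1,"travel": [0,0,0]},
    {"hand": 1,"yaw": -8.1,"travel": [0,0,0]},
    {"hand": 1,"yaw": -8.1,"travel": [0,0,0]},
    {"hand": 1,"yaw": -8.1,"travel": [0,0,0]},
    {"hand": 1,"yaw": -8.1,"travel": [0,0,0]},
    {"hand": 1,"yaw": -8.1,"travel": [0,0,0]},
    {"hand": 1,"yaw": -8.1,"travel": [0,0,0]},
    {"hand": 1,"yaw": -7.9,"travel": [0,0,0]},
    {"hand": 1,"yaw": 0,"travel": [16,-36,28]},
    {"hand": 1,"yaw": 0,"travel": [16,-36,28]},
    {"hand": 1,"yaw": 0,"travel": [16,-36,28]},
    {"hand": 1,"yaw": 0,"travel": [16,-36,28]},
    {"hand": 1,"yaw": 0,"travel": [0,0,0]},
    {"hand": 1,"yaw": 0,"travel": [0,0,0]},
  ],
  newtons=40,
)

```text
t: 1.65
tcp_pos: [0.5205, -0.1189, 0.1187]
tool_rot: [0.152, 0.988, 0.0, -0.001]
force: [0.9, 0.4, 1.0]
finger_gap: 0.003
```

```bash
python3 - <<'E'
from h import *
from scipy.spatial.transform import Rotation as Ro
for n in ['scene','side','wrist']: snap(n,n+'1')
s=manip.sense(); print(s['t'],s['tcp_pos'],s['force'],s['finger_gap']);print(Ro.from_quat(s['tool_rot']).as_matrix().round(4))
E
```

```text
1.8 [ 0.52277042 -0.11815961  0.1202701 ] [1.48097909 0.8165113  0.19463081] -0.0012400385739639614
[[-9.551e-01  2.963e-01  2.900e-03]
 [ 2.963e-01  9.551e-01 -1.000e-03]
 [-3.000e-03 -1.000e-04 -1.000e+00]]
```

View pics/wrist1.png

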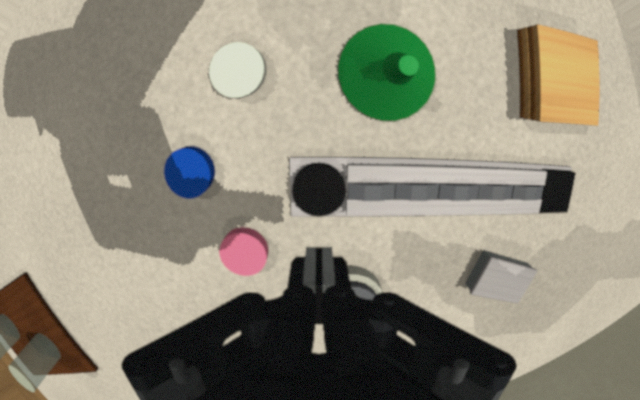

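View pics/side1.png

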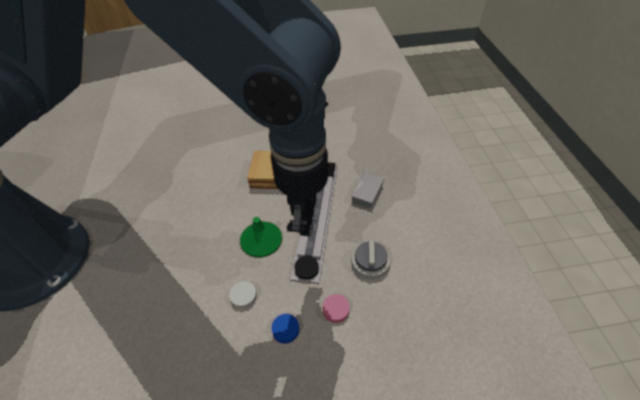

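View pics/scene1.png

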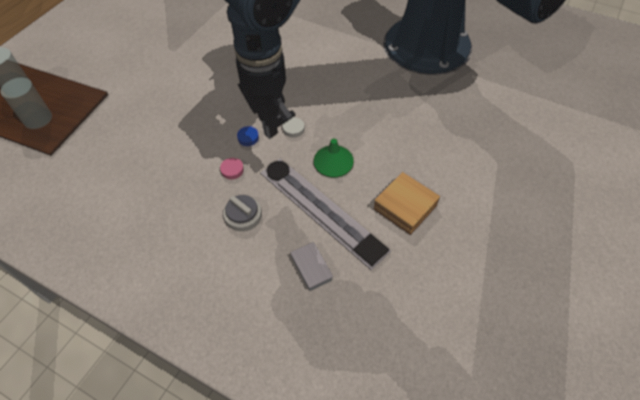

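Wrist view 1: the round plate is at about (318,189), the channel runs along row ~190 and the square plate is near (558,191). I'll enlarge it.

```bash
python3 - <<'E'
from h import *
w=load('wrist1');s=load('scene1')
a=cv2.resize(w['pixels'][145:225,280:440],None,fx=5,fy=5,interpolation=cv2.INTER_CUBIC)[:, :800]
c=cv2.resize(w['pixels'][145:225,430:590],None,fx=5,fy=5,interpolation=cv2.INTER_CUBIC)[:250]
cv2.imwrite('pics/c1.png',np.vstack([a[:300],c[50:]]))
c=cv2.resize(w['pixels'][145:225,430:590],None,fx=5,fy=5,interpolation=cv2.INTER_CUBIC)
cv2.imwrite('pics/c1.png',a);cv2.imwrite('pics/c2.png',c)
cv2.imwrite('pics/c3.png',cv2.resize(s['pixels'][150:275,250:400],None,fx=4.8,fy=4.8,interpolation=cv2.INTER_CUBIC))
E
```

```text
(no output)
```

View pics/c1.png

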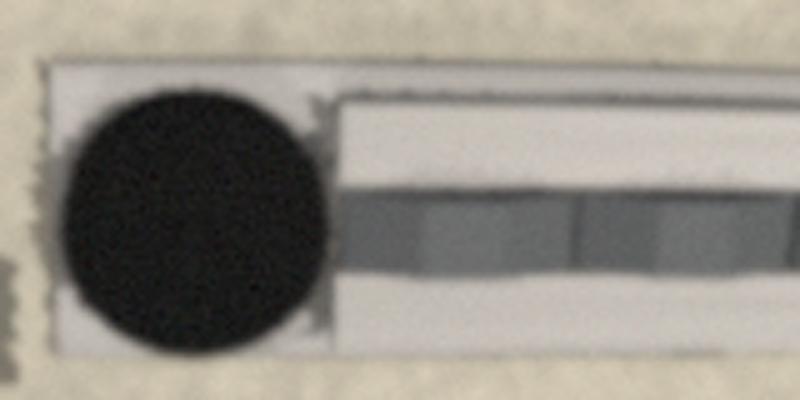

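View pics/c2.png

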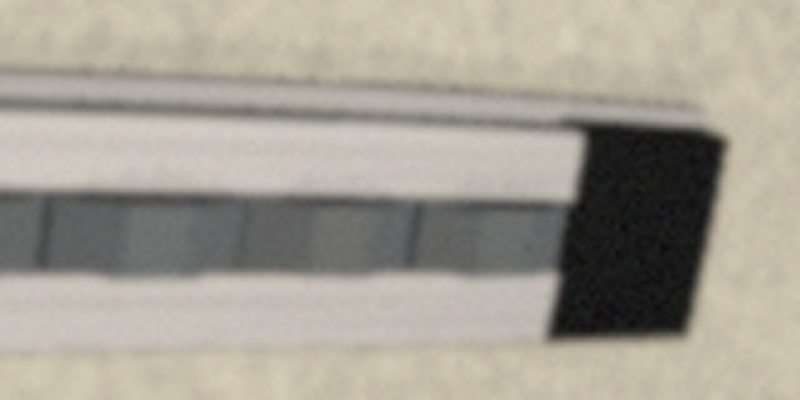

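View pics/c3.png

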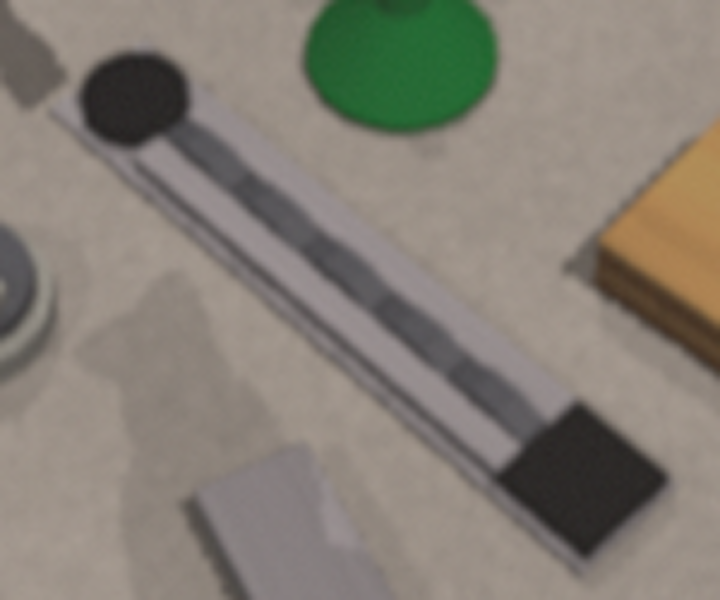

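```bash
python3 - <<'E'
from h import *
w=load('wrist1');s=load('scene1');d=load('side0')
def rep(n,r,q):
    c=np.mean(q,axis=0); e=c-r; print(n,r.round(4),c.round(4),'len',np.linalg.norm(e[:2]).round(4),'ang',np.degrees(np.arctan2(e[0],e[1])).round(2),'mid',((r+c)/2).round(4), [np.linalg.norm(q[i]-q[i-1]).round(3) for i in range(4)])
P=lambda sc,f,o,x,y:onz(sc,o[0]+x/f-.0,o[1]+y/f,.014,sc is w)
rep('wrist',P(w,5,(280,145),195.5,221.5),[P(w,5,(430,145),*p) for p in [(585,127),(726,140),(687,333),(550,338)]])
rep('scene',P(s,4.8,(250,150),135,97),[P(s,4.8,(250,150),*p) for p in [(578,402),(668,478),(587,556),(498,478)]])
rep('side',P(d,4.28,(270,150),156,497),[P(d,4.28,(270,150),*p) for p in [(196,50),(281,55),(272,113),(187,108)]])
st=manip.sense();print(st['t'],st['tcp_pos'])
E
```

```text
wrist [ 0.517  -0.1155  0.014 ] [0.5935 0.127  0.014 ] len 0.2543 ang 17.5 mid [0.5552 0.0058 0.014 ] [np.float64(0.046), np.float64(0.046), np.float64(0.045), np.float64(0.045)]
scene [ 0.5177 -0.1136  0.014 ] [0.5924 0.1277 0.014 ] len 0.2526 ang 17.19 mid [0.5551 0.007  0.014 ] [np.float64(0.046), np.float64(0.046), np.float64(0.045), np.float64(0.045)]
side [ 0.5185 -0.1188  0.014 ] [0.594  0.1225 0.014 ] len 0.2528 ang 17.38 mid [0.5562 0.0019 0.014 ] [np.float64(0.043), np.float64(0.046), np.float64(0.043), np.float64(0.044)]
1.8 [ 0.52277042 -0.11815961  0.1202701 ]
```

>>> servo_tool(
  increments=[
    {"hand": 1,"yaw": 0,"travel": [5,0,30]},
    {"hand": 1,"yaw": 0,"travel": [0,0,30]},
    {"hand": 1,"yaw": 0,"travel": [0,0,0]},
    {"hand": 1,"yaw": 0,"travel": [0,0,0]},
    {"hand": 1,"yaw": 0,"travel": [0,0,0]},
  ],
)

```text
t: 2.3
tcp_pos: [0.5179, -0.117, 0.0608]
tool_rot: [0.15, 0.989, -0.0, 0.002]
force: [-0.0, -0.4, 0.8]
finger_gap: 0.001
```

>>> servo_tool(
  increments=[
    {"hand": 1,"yaw": 0,"travel": [0,0,0]},
  ],
)

```text
t: 2.4
tcp_pos: [0.5176, -0.1172, 0.0609]
tool_rot: [0.15, 0.989, -0.0, 0.002]
force: [-0.3, 0.8, 0.1]
finger_gap: -0.004
```

>>> servo_tool(
  increments=[
    {"hand": 1,"yaw": 0,"travel": [0,0,0]},
  ],
)

```text
t: 2.5
tcp_pos: [0.5171, -0.1172, 0.0605]
tool_rot: [0.15, 0.989, -0.0, 0.001]
force: [-0.3, 0.1, 0.1]
finger_gap: 0.003
```

```bash
python3 - <<'E'
from h import *
for n in ['side','wrist','scene']:
    snap(n,n+'2')
    s=manip.sense(); print(s['t'],s['tcp_pos'],s['force'])
cv2.imwrite('pics/c4.png',cv2.resize(load('wrist2')['pixels'][150:400,220:420],None,fx=2.4,fy=2.4,interpolation=cv2.INTER_CUBIC))
cv2.imwrite('pics/c5.png',np.hstack([cv2.resize(load('scene2')['pixels'][90:215,220:320],None,fx=4,fy=4),cv2.resize(load('side2')['pixels'][170:295,250:350],None,fx=4,fy=4)]))
E
```

```text
2.55 [ 0.51689155 -0.11716978  0.06028428] [-0.73555777 -0.59824136  0.08905338]
2.6 [ 0.51671535 -0.11712879  0.06008278] [ 0.4480268   0.22655797 -0.34555016]
2.65 [ 0.51657239 -0.11711325  0.05989258] [ 0.24059659  0.48285253 -0.20028332]
```

View pics/c4.png

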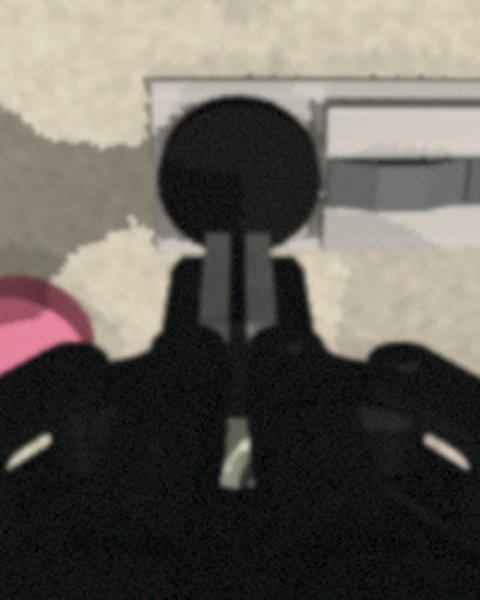

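View pics/c5.png

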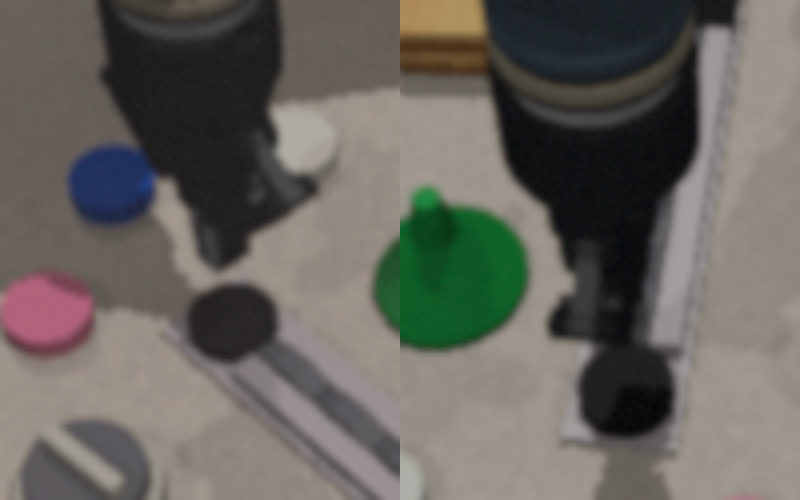

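>>> servo_tool(
  increments=[
    {"hand": 1,"yaw": 0,"travel": [0,0,20]},
    {"hand": 1,"yaw": 0,"travel": [0,0,16]},
    {"hand": 1,"yaw": 0,"travel": [0,0,2]},
    {"hand": 1,"yaw": 0,"travel": [0,0,2]},
    {"hand": 1,"yaw": 0,"travel": [0,0,0]},
    {"hand": 1,"yaw": 0,"travel": [0,0,0]},
  ],
)

```text
t: 3.25
tcp_pos: [0.5167, -0.1171, 0.0199]
tool_rot: [0.15, 0.989, -0.0, 0.001]
force: [-0.0, -0.3, -0.1]
finger_gap: -0.002
```

>>> servo_tool(
  increments=[
    {"hand": 1,"yaw": 0,"travel": [0,0,1]},
    {"hand": 1,"yaw": 0,"travel": [0,0,0]},
  ],
)

```text
t: 3.45
tcp_pos: [0.5165, -0.117, 0.0186]
tool_rot: [0.15, 0.989, -0.0, 0.0]
force: [0.4, -0.2, 0.5]
finger_gap: -0.0
```

>>> servo_tool(
  increments=[
    {"hand": 1,"yaw": 0,"travel": [0,0,1]},
    {"hand": 1,"yaw": 0,"travel": [0,0,0]},
  ],
)

```text
t: 3.65
tcp_pos: [0.5163, -0.1169, 0.0173]
tool_rot: [0.15, 0.989, 0.0, 0.0]
force: [0.2, -0.3, -0.8]
finger_gap: 0.0
```

>>> servo_tool(
  increments=[
    {"hand": 1,"yaw": 0,"travel": [0,0,1]},
    {"hand": 1,"yaw": 0,"travel": [0,0,0]},
  ],
)

```text
t: 3.85
tcp_pos: [0.5162, -0.1169, 0.0162]
tool_rot: [0.15, 0.989, 0.0, -0.0]
force: [1.2, -0.4, 1.1]
finger_gap: -0.002
```

>>> servo_tool(
  increments=[
    {"hand": 1,"yaw": 0,"travel": [0,0,0.5]},
    {"hand": 1,"yaw": 0,"travel": [0,0,0]},
  ],
)

```text
t: 4.05
tcp_pos: [0.5163, -0.1169, 0.0157]
tool_rot: [0.15, 0.989, 0.0, -0.0]
force: [-0.2, 0.2, 0.9]
finger_gap: -0.003
```

>>> servo_tool(
  increments=[
    {"hand": 1,"yaw": 0,"travel": [0,0,0.5]},
    {"hand": 1,"yaw": 0,"travel": [0,0,0]},
  ],
)

```text
t: 4.25
tcp_pos: [0.5162, -0.1169, 0.0152]
tool_rot: [0.15, 0.989, 0.0, -0.0]
force: [-0.0, 0.1, 0.0]
finger_gap: 0.0
```

>>> servo_tool(
  increments=[
    {"hand": 1,"yaw": 0,"travel": [0,0,0.5]},
    {"hand": 1,"yaw": 0,"travel": [0,0,0]},
  ],
)

```text
t: 4.45
tcp_pos: [0.5162, -0.1169, 0.0148]
tool_rot: [0.15, 0.989, 0.0, -0.0]
force: [-0.2, -0.2, 0.2]
finger_gap: 0.002
```

>>> servo_tool(
  increments=[
    {"hand": 1,"yaw": 0,"travel": [0,0,0.5]},
    {"hand": 1,"yaw": 0,"travel": [0,0,0]},
  ],
)

```text
t: 4.65
tcp_pos: [0.5163, -0.1169, 0.0143]
tool_rot: [0.15, 0.989, 0.0, -0.0]
force: [-0.3, -0.2, 0.3]
finger_gap: -0.001
```

>>> servo_tool(
  increments=[
    {"hand": 1,"yaw": 0,"travel": [0,0,0.3]},
    {"hand": 1,"yaw": 0,"travel": [0,0,0]},
  ],
)

```text
t: 4.85
tcp_pos: [0.5163, -0.117, 0.0141]
tool_rot: [0.15, 0.989, -0.0, 0.0]
force: [-0.9, 0.9, 1.6]
finger_gap: -0.001
```

>>> servo_tool(
  increments=[
    {"hand": 1,"yaw": 0,"travel": [0,0,0.3]},
    {"hand": 1,"yaw": 0,"travel": [0,0,0]},
  ],
)

```text
t: 5.05
tcp_pos: [0.5163, -0.117, 0.0141]
tool_rot: [0.15, 0.989, -0.0, 0.0]
force: [-0.7, -0.4, 5.7]
finger_gap: 0.0
```

>>> servo_tool(
  increments=[
    {"hand": 1,"yaw": 0,"travel": [0,0,0.3]},
    {"hand": 1,"yaw": 0,"travel": [0,0,0]},
  ],
)

```text
t: 5.25
tcp_pos: [0.5163, -0.1169, 0.0141]
tool_rot: [0.15, 0.989, -0.0, 0.0]
force: [-1.1, 0.0, 7.6]
finger_gap: 0.004
```

>>> servo_tool(
  increments=[
    {"hand": 1,"travel": [0,4,0]},
    {"hand": 1,"travel": [0,4,0]},
    {"hand": 1,"travel": [0,4,0]},
    {"hand": 1,"travel": [0,4,0]},
    {"hand": 1,"travel": [0,4,0]},
  ],
)

```text
schema error: expected keys hand, travel, yaw
```

>>> servo_tool(
  increments=[
    {"hand": 1,"travel": [0,3,0]},
    {"hand": 1,"travel": [0,3,0]},
    {"hand": 1,"travel": [0,3,0]},
    {"hand": 1,"travel": [0,3,0]},
  ],
)

```text
schema error: expected keys hand, travel, yaw
```

>>> servo_tool(
  increments=[
    {"hand": 1,"travel": [0,3,0]},
    {"hand": 1,"travel": [0,3,0]},
    {"hand": 1,"travel": [0,3,0]},
    {"hand": 1,"travel": [0,3,0]},
  ],
)

```text
schema error: expected keys hand, travel, yaw
```

>>> servo_tool(
  increments=[
    {"hand": 1,"yaw": 0,"travel": [0,4,0]},
    {"hand": 1,"yaw": 0,"travel": [0,4,0]},
    {"hand": 1,"yaw": 0,"travel": [0,4,0]},
    {"hand": 1,"yaw": 0,"travel": [0,4,0]},
  ],
)

```text
t: 5.65
tcp_pos: [0.522, -0.1028, 0.0141]
tool_rot: [0.15, 0.989, -0.001, 0.001]
force: [-0.7, -3.1, 5.8]
finger_gap: -0.002
```

>>> servo_tool(
  increments=[
    {"hand": 1,"yaw": 0,"travel": [0,4,0]},
    {"hand": 1,"yaw": 0,"travel": [0,4,0]},
    {"hand": 1,"yaw": 0,"travel": [0,4,0]},
  ],
)

```text
t: 5.95
tcp_pos: [0.5255, -0.0919, 0.0141]
tool_rot: [0.15, 0.989, -0.001, 0.001]
force: [-2.2, -5.7, 5.8]
finger_gap: -0.001
```

>>> servo_tool(
  increments=[
    {"hand": 1,"yaw": 0,"travel": [0,4,0]},
    {"hand": 1,"yaw": 0,"travel": [0,4,0]},
    {"hand": 1,"yaw": 0,"travel": [0,4,0]},
  ],
)

```text
t: 6.25
tcp_pos: [0.5291, -0.0799, 0.014]
tool_rot: [0.15, 0.989, -0.001, 0.001]
force: [-1.9, -4.4, 6.7]
finger_gap: 0.005
```

>>> servo_tool(
  increments=[
    {"hand": 1,"yaw": 0,"travel": [0,4,0]},
    {"hand": 1,"yaw": 0,"travel": [0,4,0]},
    {"hand": 1,"yaw": 0,"travel": [0,4,0]},
    {"hand": 1,"yaw": 0,"travel": [0,4,0]},
    {"hand": 1,"yaw": 0,"travel": [0,4,0]},
  ],
)

```text
t: 6.75
tcp_pos: [0.5349, -0.0606, 0.014]
tool_rot: [0.15, 0.989, -0.001, 0.001]
force: [-0.4, -1.6, 2.8]
finger_gap: 0.0
```

>>> servo_tool(
  increments=[
    {"hand": 1,"yaw": 0,"travel": [0,4,0]},
    {"hand": 1,"yaw": 0,"travel": [0,4,0]},
    {"hand": 1,"yaw": 0,"travel": [0,4,0]},
    {"hand": 1,"yaw": 0,"travel": [0,4,0]},
    {"hand": 1,"yaw": 0,"travel": [0,4,0]},
  ],
)

```text
t: 7.25
tcp_pos: [0.5407, -0.0416, 0.014]
tool_rot: [0.15, 0.989, -0.001, 0.001]
force: [-2.1, -5.5, 6.3]
finger_gap: -0.002
```

>>> servo_tool(
  increments=[
    {"hand": 1,"yaw": 0,"travel": [0,4,0]},
    {"hand": 1,"yaw": 0,"travel": [0,4,0]},
    {"hand": 1,"yaw": 0,"travel": [0,4,0]},
    {"hand": 1,"yaw": 0,"travel": [0,4,0]},
    {"hand": 1,"yaw": 0,"travel": [0,4,0]},
  ],
)

```text
t: 7.75
tcp_pos: [0.5465, -0.0222, 0.014]
tool_rot: [0.15, 0.989, -0.001, 0.001]
force: [-0.4, -4.1, 5.4]
finger_gap: 0.001
```

>>> servo_tool(
  increments=[
    {"hand": 1,"yaw": 0,"travel": [0,4,0]},
    {"hand": 1,"yaw": 0,"travel": [0,4,0]},
    {"hand": 1,"yaw": 0,"travel": [0,4,0]},
    {"hand": 1,"yaw": 0,"travel": [0,4,0]},
    {"hand": 1,"yaw": 0,"travel": [0,4,0]},
    {"hand": 1,"yaw": 0,"travel": [0,4,0]},
    {"hand": 1,"yaw": 0,"travel": [0,4,0]},
  ],
)

```text
t: 8.45
tcp_pos: [0.5547, 0.0044, 0.014]
tool_rot: [0.15, 0.989, -0.001, 0.0]
force: [-2.1, -5.2, 7.4]
finger_gap: -0.0
```

>>> servo_tool(
  increments=[
    {"hand": 1,"yaw": 0,"travel": [0,4,0]},
    {"hand": 1,"yaw": 0,"travel": [0,4,0]},
    {"hand": 1,"yaw": 0,"travel": [0,4,0]},
    {"hand": 1,"yaw": 0,"travel": [0,4,0]},
    {"hand": 1,"yaw": 0,"travel": [0,4,0]},
    {"hand": 1,"yaw": 0,"travel": [0,4,0]},
    {"hand": 1,"yaw": 0,"travel": [0,4,0]},
  ],
)

```text
t: 9.15
tcp_pos: [0.5628, 0.0307, 0.0139]
tool_rot: [0.15, 0.989, -0.001, 0.0]
force: [-2.1, -7.7, 6.6]
finger_gap: -0.001
```

>>> servo_tool(
  increments=[
    {"hand": 1,"yaw": 0,"travel": [0,4,0]},
    {"hand": 1,"yaw": 0,"travel": [0,4,0]},
    {"hand": 1,"yaw": 0,"travel": [0,4,0]},
    {"hand": 1,"yaw": 0,"travel": [0,4,0]},
    {"hand": 1,"yaw": 0,"travel": [0,4,0]},
  ],
)

```text
t: 9.65
tcp_pos: [0.5687, 0.0502, 0.014]
tool_rot: [0.15, 0.989, -0.001, 0.0]
force: [-1.8, -4.8, 7.4]
finger_gap: 0.0
```

>>> servo_tool(
  increments=[
    {"hand": 1,"yaw": 0,"travel": [0,4,0]},
    {"hand": 1,"yaw": 0,"travel": [0,4,0]},
    {"hand": 1,"yaw": 0,"travel": [0,4,0]},
    {"hand": 1,"yaw": 0,"travel": [0,4,0]},
    {"hand": 1,"yaw": 0,"travel": [0,4,0]},
    {"hand": 1,"yaw": 0,"travel": [0,4,0]},
    {"hand": 1,"yaw": 0,"travel": [0,4,0]},
  ],
)

```text
t: 10.35
tcp_pos: [0.5766, 0.0767, 0.014]
tool_rot: [0.15, 0.989, -0.001, -0.0]
force: [-1.5, -6.4, 8.8]
finger_gap: 0.001
```

>>> servo_tool(
  increments=[
    {"hand": 1,"yaw": 0,"travel": [0,4,0]},
    {"hand": 1,"yaw": 0,"travel": [0,4,0]},
    {"hand": 1,"yaw": 0,"travel": [0,4,0]},
    {"hand": 1,"yaw": 0,"travel": [0,4,0]},
    {"hand": 1,"yaw": 0,"travel": [0,4,0]},
  ],
)

```text
t: 10.85
tcp_pos: [0.5827, 0.0961, 0.0139]
tool_rot: [0.15, 0.989, -0.001, -0.0]
force: [-1.3, -4.0, 4.8]
finger_gap: -0.001
```

>>> servo_tool(
  increments=[
    {"hand": 1,"yaw": 0,"travel": [0,4,0]},
    {"hand": 1,"yaw": 0,"travel": [0,4,0]},
    {"hand": 1,"yaw": 0,"travel": [0,4,0]},
    {"hand": 1,"yaw": 0,"travel": [0,4,0]},
    {"hand": 1,"yaw": 0,"travel": [0,4,0]},
    {"hand": 1,"yaw": 0,"travel": [0,4,0]},
    {"hand": 1,"yaw": 0,"travel": [0,0,0]},
  ],
)

```text
t: 11.55
tcp_pos: [0.5899, 0.1193, 0.0141]
tool_rot: [0.15, 0.989, -0.001, -0.0]
force: [-2.7, -3.7, 7.8]
finger_gap: 0.001
```

```bash
python3 - <<'E'
from h import *
s=snap('scene','scene3');w=snap('wrist','wrist3')
cv2.imwrite('pics/c6.png',cv2.resize(s['pixels'][150:275,250:400],None,fx=4.8,fy=4.8,interpolation=cv2.INTER_CUBIC))
cv2.imwrite('pics/c7.png',cv2.resize(w['pixels'][100:300,50:350],None,fx=2.6,fy=2.6,interpolation=cv2.INTER_CUBIC))
E
```

```text
(no output)
```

View pics/c6.png

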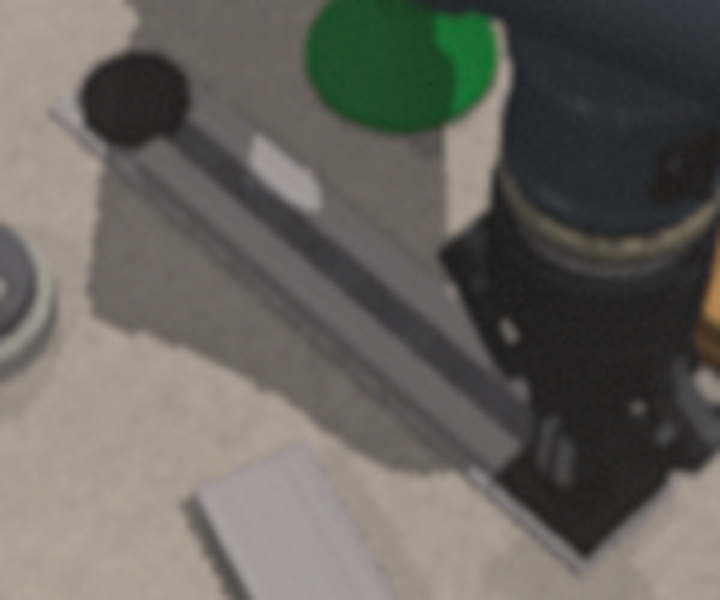

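View pics/c7.png

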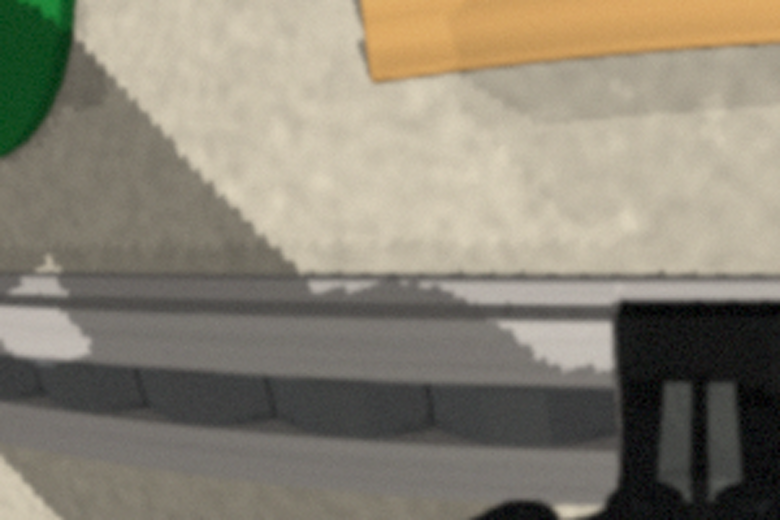

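All the visible covers now show straight edges, flush with the rails, with no bumps standing above the rail line. The funnel and tin stand where they were. I'll lift the hand straight up.

>>> servo_tool(
  increments=[
    {"hand": 1,"yaw": 0,"travel": [0,0,-10]},
    {"hand": 1,"yaw": 0,"travel": [0,0,-30]},
    {"hand": 1,"yaw": 0,"travel": [0,0,-40]},
    {"hand": 1,"yaw": 0,"travel": [0,0,-40]},
    {"hand": 1,"yaw": 0,"travel": [0,0,-40]},
    {"hand": 1,"yaw": 0,"travel": [0,0,-30]},
    {"hand": 1,"yaw": 0,"travel": [0,0,0]},
    {"hand": 1,"yaw": 0,"travel": [0,0,0]},
    {"hand": 1,"yaw": 0,"travel": [0,0,0]},
  ],
)

```text
t: 12.55
tcp_pos: [0.5886, 0.1201, 0.2019]
tool_rot: [0.15, 0.989, -0.0, -0.002]
force: [-0.3, 0.1, 0.0]
finger_gap: 0.0
```

```bash
python3 - <<'E'
from h import *
s=snap('scene','scene4');w=snap('wrist','wrist4')
a=cv2.resize(s['pixels'][150:275,250:400],None,fx=4,fy=4,interpolation=cv2.INTER_CUBIC)
cv2.imwrite('pics/c8.png',a)
print(manip.sense()['t'],manip.sense()['force'])
for f in['scene']:
    print(cv2.absdiff(load('scene1')['pixels'],s['pixels']).mean())
E
```

```text
12.65 [ 0.11829155 -0.27540529 -0.38881554]
14.603994791666667
```

View pics/c8.png

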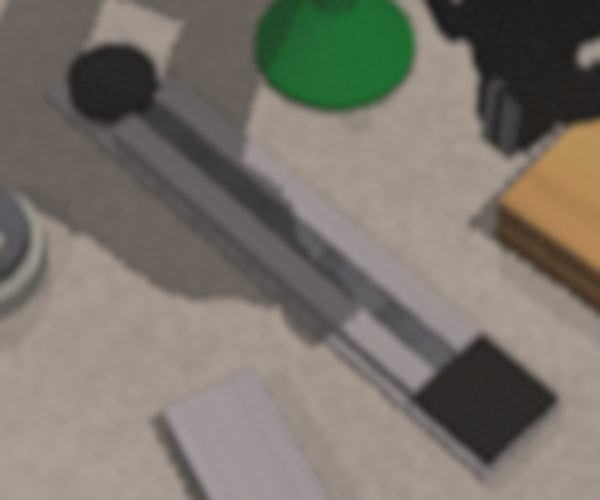

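View pics/wrist4.png

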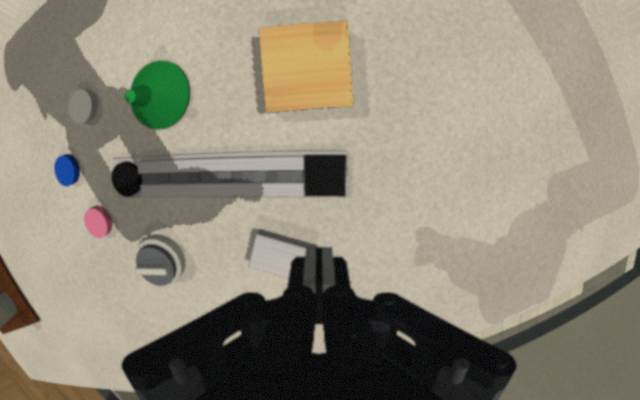

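View pics/scene4.png

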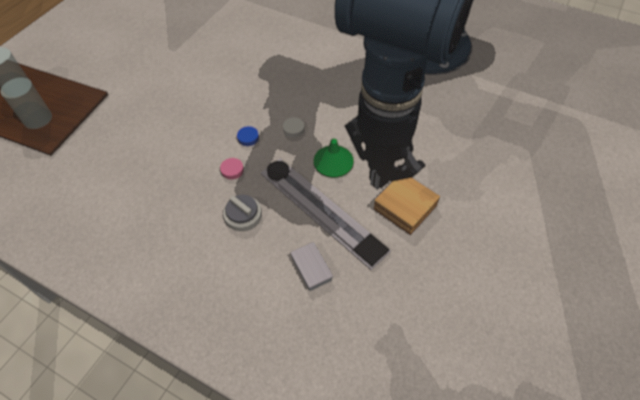

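The covers look flush and every bystander sits at its earlier pixels (funnel 334,160; tin 311,266; timer 243,211; coasters 407,202). I'll enlarge the lit covers once before handing in.

```bash
python3 - <<'E'
from h import *
w=load('wrist4')['pixels'][145:205,110:350]; a=load('scene1')['pixels'][165:265,270:390];b=load('scene4')['pixels'][165:265,270:390]
r=lambda i,f:cv2.resize(i,None,fx=f,fy=f,interpolation=cv2.INTER_CUBIC)
cv2.imwrite('pics/c9.png',np.vstack([r(w,3.25)[:,:780],np.hstack([r(a,3.25),r(b,3.25)])]))
E
```

```text
(no output)
```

View pics/c9.png

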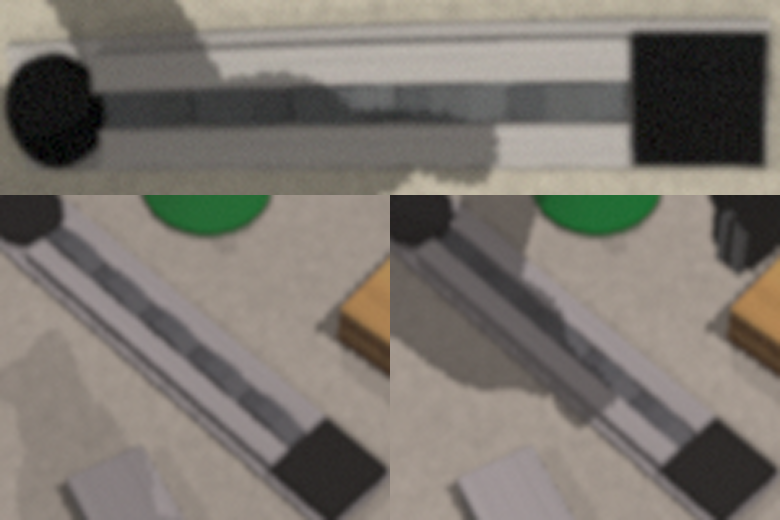

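The scalloped edges in the first picture are now straight along the whole row, so all five covers are down.

```bash
python3 - <<'E'
from h import *
print(manip.sign_off())
E
```

```text
the job is handed in; nothing more can be done
None
```

I pressed all five covers down in one stroke with the shut fingertips and handed the job in at about 12.7 s of the 42 s. No verdict came back.

**Stroke:** I touched down on the round end plate, with contact at z ≈ 14.1 mm. From there I slid about 247 mm along the channel to the square plate without lifting. At the end of each move the height read 13.9–14.1 mm and the upward force about 3–9 N. The sideways drag along the row was at most about 8 N, so every reading was well under the 30 N limit. I only read force at the end of each call, so brief peaks in between were not seen.

**Last checks:**
- **Covers:** their edges look straight and level with the rails in the scene and wrist pictures. Part of the row was in the arm's shadow, and I could not read the cover positions directly.
- **Bystanders:** the funnel, coasters, tin and timer show no visible shift in the scene picture.
- **Hand:** it is clear at z ≈ 0.20 m with about zero force.

**Disagreement:** the side camera placed the channel about 4–5 mm off along its length compared with the other two cameras. Across the channel they agreed within about 2 mm. I went by the other two, and the touchdown height matched.

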